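# Lock the hold-down plate onto the board jig

## Task

Lock the loose hold-down plate over the circuit board in the jig: hook its oblong eye over the stud by tilting it so that the wide head passes through one end at a time, then lay the plate level on the jig and push it gently fully home, so that both its ears are under the two keepers and against their stops. Never force the plate against the jig (30 N is too much), let go of it when it is home, and leave the other things on the bench where they are.

Things in the scene. Friction and masses are not known exactly. Their poses are not given: they have to be found in the camera images.
- plate: Loose hold-down plate, 0.1 to 0.16 kg: flat steel strap 167 long, 36 wide, 4 thick, black grip block on its middle, oblong eye near one end, two ears at the tail. Origin: underside of the strap below the middle of the grip; x along the strap to the eye end, z up through the grip. Starts flat on the bench, grip up, to the robot's right of the jig, eye end roughly towards the robot.
- grip (a point): Middle of the plate's grip block, (0, 0, 19) in the plate's frame, same axes. The block is 26 along the strap, 16 across and 30 high above the strap's top (z = 4 to 34).
- eye (a point): Centre of the plate's oblong eye, (55.5, 0, 2) in the plate's frame, same axes. The eye is a through opening, 39 along x (36 to 75) by 18 across. Beyond it is the tip bar, x = 75 to 87, the plate's end.
- hook_edge (a point): On the plate at (75, 0, 0): lower inner edge of the tip bar, the edge to hook under the far end of the stud's head and draw back (-x) against the far side of the neck. With the plate tilted 20 to 25 degrees, tip low, it passes; with this edge within about 1 of the neck, the near end of the eye swings down past the head's near end as the plate is levelled. Farther off it lands on the head.
- tail (a point): On the plate at (-73, 0, 2), middle of the tail. Two ears, x = -80 to -66, widen the strap there to 60 across (12 beyond either edge).
- jig: Fixed jig: base 206 long (x = -110 to 96), 100 wide, 12 thick. Origin on the bench below the middle of the locked plate; x towards the stud (roughly to the robot), z up. Two rests carry the plate, tops 22 above the bench: x = 8 to 35 (50 wide) and the tail rest x = -108 to -58. A circuit board lies fixed between, lower than 22. Beyond x = 35 the base is only 12 high: the tip bar can dip there.
- stud_nominal (a point): On the jig at (52, 0, 28), jig axes: the stud's nominal axis, height of its head's underside. Round neck 12 across; hammer head 60 along x, 12 across, 5 thick (28 to 33 above the bench). The stud is clamped fast in a slot, anywhere from x = 43 to 61; this is not measured and this point does not follow it: find the neck by feel.
- keepers (a point): On the jig at (-66, 0, 22), jig axes: midway between two keepers on the tail rest. Each is a lip (underside 29.5, top 32.5 above the bench, x = -71.5 to -60.5, 21 to 38 from the middle line), a side wall (inner face 34 from the middle line) and a stop wall facing -x at x = -66. Ears are laid down on the -x side of the lips and slid +x under them to the stops; the strap passes between.
- seat (a point): Fixed point on the jig at (0, 0, 22), jig axes: where the plate's origin lies when the plate is fully home, ears against the stops. From the hooked, levelled place the plate slides about 8 to 26 in +x to get there.
- spool: Bystander: small black solder spool, 55 across, 36 high; origin under its middle.
- loupe: Bystander: small black magnifier, 36 across, 30 high; origin under its middle.
- cutter: Bystander: side cutter with blue handles lying flat, 134 by 54 by 12; origin under its middle.
- tape: Bystander: amber tape roll lying flat, 60 across, 12 high; origin under its middle.
- flux: Bystander: small jar with a yellow lid, 36 across, 33 high; origin under its middle.
- pen: Bystander: orange pen lying flat, 131 by 13; origin under its middle.

How it is judged (in metres and radians):
On the way:
1. the eye is round the stud and the plate lies level on the jig, its ears not yet under the keepers (x of plate in the frame of seat between -0.03 and -0.003 m and z of eye in the frame of seat below 0.007 m and z of plate in the frame of seat below 0.006 m and y of eye in the frame of seat between -0.006 and 0.006 m and angle between plate's own z axis and vertical below 0.1 rad), for 0.05 s.
At the end, for the whole second after the job is handed in: The plate lies level (within 0.04 rad) and at rest on the jig with its eye round the stud and its ears under the keepers: its origin within 2 mm of the seat along the jig's x, 5 mm across and 2.5 mm in height, its x along the jig's x within 0.08 rad (x of plate in the frame of seat between -0.002 and 0.002 m and y of plate in the frame of seat between -0.005 and 0.005 m and z of plate in the frame of seat between -0.002 and 0.0025 m and angle between plate's own z axis and vertical below 0.04 rad and angle between the x axis of plate and the x axis of jig, either way round below 0.08 rad and linear speed of plate below 0.01 m/s); the robot touches nothing.
It fails at once if the plate is forced against the jig or its stud with more than 30 N (contact force between plate and jig above 30 N).
It fails at once if a bystander is moved by more than 30 mm (distance of any of spool, loupe, cutter, tape, flux, pen from where it was at the start of the episode above 0.03 m).
It also fails if it takes over 48 s, if anything falls off the work surface, if the arm or the gripper's body presses on something with over 40 N, if the wrist force passes 120 N, or if a joint passes its speed limit or range.

## Robot

A 6-joint arm with a two-finger parallel gripper is mounted at the origin on a cart in front of the work surface, level with it; the furniture and walls round the work are solid. World frame = base frame: x ahead of the robot, y to its left, z up, the work surface at z = 0. Lengths are in mm, angles in rad, forces in N, time in s.
With the tool pointing down it reaches from about 400 to 925 mm from the base axis. Payload 12.5 kg.
Tool frame: the origin (TCP) lies midway between the tips of the shut fingers; the grasp point (between the pads) lies 19 mm behind it; z points along the fingers, y is the line along which they close (so a half turn about z gives the same grasp; the last joint's range is limited). The gripper opens to 95 mm and grips with 3 to 60 N. Pads are 20 mm wide; open, the fingers measure 119 mm over their backs; the gripper's body (75 mm by 180 mm) begins 59 mm behind the grasp point.
Start: joints at [-1.278, 0.491, 1.559, -0, 1.092, -0.106], TCP at [242.719, -575.964, 214.661] pointing down, gripper open.
Joint ranges: [-3.1, 3.1], [-0.84, 2.19], [0.05, 2.79], [-1.13, 4.28], [0.06, 2.93], [-2.69, 2.69]. Speed limits (rad/s): [2.22, 2.22, 2.79, 3.14, 3.14, 3.14].

## Interface

Orientations are given as [roll, pitch, yaw] about the fixed x, y, z axes, in that order (R = Rz(yaw) Ry(pitch) Rx(roll)).
In Python, from cell import state, viewer, env, models gives the robot as it stands. The module is installed in compiled form; this text tells all that it offers.
- The arm moves only by the tool arm_command, never from a script. Its argument "rows" is a list of rows, each a list of 2 entries, a list of its own where there are three numbers: the shift along the tool's x, y, z normalised to -1 to 1, where 1 is 0.25 m, then the turn about the tool's z normalised to -1 to 1, where 1 is pi rad. A call has exactly 5 rows; each row shifts and turns the commanded pose from where the row before left it, along the tool's axes as they then stand; what a row does not reach is not made up. A row lasts 1/10 s, in which the tool goes at most 50 mm and 8.59 degrees, less where a joint would pass 70% of its speed; a pose out of reach is approached as far as the arm can. A call with a number of a shift or a turn outside -1 to 1 is refused whole. A call with a gripper value outside its range is refused whole. "claw" is the opening, from 0 (shut) to 1 (fully open), set as the call begins (left out, the last holds). The fingers move at their own pace and stop on an object; the grip force is fixed at half the most. Time passes only in rows, so rows that do not move let the fingers close, or fill a call up. It gives the time, the measured TCP pose, the force, the opening and the grip force at its end, in the units of the state.
- state(): the state, without advancing time (a new reading comes with each control period).
- viewer.read_camera(name): name is "scene" or "top"; returns (picture, depth): 480x640x3 uint8, red, green, blue; 480x640 float32, mm along the optical axis (not along the pixel's ray), 0 where there is no reading.
- viewer.get_calibration(name): a dict with "camera_matrix" (3x3 intrinsics, pixels), "dist_coeffs" ([k1, k2, p1, p2, k3] as OpenCV has them; the pictures are not rectified), "world_to_cam" (4x4, takes a point from world to camera coordinates). Camera axes: x right, y up, looking along -z (the intrinsics and any distortion apply to the point x, -y, -z); pixel columns grow to the right and rows downward; lengths in mm; the calibration is good to about 2 mm. A picture is of the moment at which its call begins. get_calibration takes no time and is no camera call.
- env.job_done(): hands the job in; it is judged then, once.
Trained networks look in the newest picture that a camera, given by its name, has taken for a name from the list of things; names that differ only in an ending like _2 or _b are one class to them, and where a whole thing is asked for, a point or a joint stands for the part that bears it (a point fixed in the world has none). Each returns a list of dicts, best first, with "confidence" (0 to 1); they miss things now and then, are a little off and sometimes report something else, mostly with a low value. They report only what shows in the picture. A call takes as long as a camera call.
- models.search_frame(camera, label): "position" ([x, y, z] in mm, in world coordinates, good to about 4 mm: the middle of the surface that is visible of it).
- models.mark_of(camera, label): "position" ([x, y, z] in mm, in world coordinates, good to about 4 mm: a listed point, or the origin of a listed thing).
The state is a dict: "t": time; "joints": joint angles; "qvel": joint speeds; "tau": joint torques, N m; "eef_pos": TCP position; "tcp_rot": TCP orientation; "ft_force": force on the tool from outside, world axes, zero at the start; "moment": the same for the moment, N m; "opening": opening from 0.0 (shut) to 1.0 (fully open); "grip_force": force on a finger pad.
Only numpy, scipy, OpenCV 4.12 (cv2) and the standard library are available. Lean on these libraries where they do the work, as an engineer would, in place of code of your own. Each camera call takes 0.05 s, during which the arm holds its last target. There are 200 camera calls.

## Working session

There is one attempt and no reset: what is moved stays moved. The work goes in short steps, Python scripts to look and compute and a tool call to move; the robot and the scene stay as the last step left them, time stands still between calls to the robot, and variables do not carry over. Pictures are saved under pics/ and viewed, at most 10 in all, crops included, and the job is handed in when it is done.

Besides the shell and the picture viewer there is one more tool, called after "Call:" as name(argument=value, ...), one argument or row to a line, values as JSON. arm_command: Moves the arm, as the interface text tells. Scaled input: -1 to 1 covers 0.25 m each way for a shift and pi rad each way for a turn. Its arguments: {"type":"object","properties":{"rows":{"type":"array","items":{"type":"array"}},"claw":{"type":"number"}},"required":["rows"]}

```bash
mkdir -p pics
cat > h.py <<'E'
import numpy as np, cv2
from cell import state, viewer, env, models
def cal(n):
    c=viewer.get_calibration(n); return np.array(c["camera_matrix"]),np.array(c["dist_coeffs"]),np.array(c["world_to_cam"])
def shot(n,f=None):
    p,d=viewer.read_camera(n)
    if f: cv2.imwrite(f"pics/{f}.png",p[:,:,::-1])
    return p,d
def proj(n,P):
    K,D,T=cal(n); P=np.atleast_2d(P).astype(float); c=P@T[:3,:3].T+T[:3,3]; c=c*[1,-1,-1]
    return cv2.projectPoints(c,np.zeros(3),np.zeros(3),K,D)[0].reshape(-1,2)
def cloud(n,d):
    K,D,T=cal(n); v,u=np.mgrid[:480,:640]
    q=cv2.undistortPoints(np.stack([u,v],-1).reshape(-1,1,2).astype(float),K,D).reshape(480,640,2)
    c=np.stack([q[...,0]*d,-q[...,1]*d,-d],-1); return (c-T[:3,3])@T[:3,:3]
def onplane(n,uv,z):
    K,D,T=cal(n); q=cv2.undistortPoints(np.array(uv,float).reshape(-1,1,2),K,D).reshape(-1,2)
    r=np.c_[q[:,0],-q[:,1],-np.ones(len(q))]@T[:3,:3]; o=-T[:3,3]@T[:3,:3]
    return o+r*((z-o[2])/r[:,2])[:,None]
E
python3 - <<'E'
from h import *
for n in("top","scene"):
    p,d=shot(n,n+"0"); K,D,T=cal(n); print(n,"cam at",(-T[:3,3]@T[:3,:3]).round(),K[0,0])
    for l in("plate","grip","eye","tail","hook_edge","jig","stud_nominal","keepers","seat"):
        print(l,[(np.round(r["position"]).tolist(),round(r["confidence"],2)) for r in models.mark_of(n,l)[:2]])
for l in("spool","loupe","cutter","tape","flux","pen"): print(l,[(np.round(r["position"]).tolist(),round(r["confidence"],2)) for r in models.mark_of("top",l)[:1]])
print(state())
E
```

```text
top cam at [448. -20. 916.] 499.032022714312
plate [([502.0, -278.0, -1.0], 0.78)]
grip [([503.0, -272.0, 19.0], 0.82)]
eye []
tail [([575.0, -267.0, 3.0], 0.85)]
hook_edge [([429.0, -278.0, -3.0], 0.7)]
jig [([570.0, 74.0, 4.0], 0.56)]
stud_nominal [([516.0, 78.0, 26.0], 0.75), ([442.0, -144.0, -2.0], 0.28)]
keepers [([633.0, 74.0, 22.0], 0.79), ([441.0, -144.0, -2.0], 0.51)]
seat [([571.0, 76.0, 23.0], 0.7)]
scene cam at [-129.  434.  907.] 560.2949549898723
plate [([692.0, -88.0, 2.0], 0.48)]
grip [([601.0, 255.0, -2.0], 0.63), ([503.0, -274.0, 19.0], 0.53)]
eye []
tail [([579.0, -269.0, 5.0], 0.64)]
hook_edge []
jig [([572.0, 75.0, -2.0], 0.72)]
stud_nominal [([517.0, 75.0, 30.0], 0.68)]
keepers [([631.0, 75.0, 22.0], 0.84)]
seat [([565.0, 76.0, 22.0], 0.57)]
spool [([693.0, -178.0, 2.0], 0.89)]
loupe [([690.0, -91.0, -3.0], 0.67)]
cutter [([599.0, 257.0, -4.0], 0.78)]
tape [([440.0, -145.0, -2.0], 0.83)]
flux [([710.0, -260.0, -6.0], 0.64)]
pen [([701.0, 188.0, -1.0], 0.97)]
{'t': 1.3, 'joints': array([-1.27758697e+00,  4.90887132e-01,  1.55886684e+00,  1.03793006e-06,
        1.09170353e+00, -1.05612053e-01]), 'qvel': array([-0.00175571,  0.00038726, -0.0002338 , -0.001135  ,  0.00166773,
       -0.00086788]), 'tau': array([-8.17051932e-04, -6.12472773e+01, -2.58433557e+01,  6.94206543e-02,
        4.46321955e-02,  5.40433831e-06]), 'eef_pos': array([ 242.73157288, -575.97510066,  214.68037945]), 'tcp_rot': array([3.14145816e+00, 1.33313696e-05, 3.98820933e-01]), 'ft_force': array([-0.73297244, -0.01104923,  0.12253109]), 'moment': array([ 3.92999812e-02,  4.80737216e-05, -4.39259208e-02]), 'grip_force': 0.0, 'opening': 1.0017153465360946}
```

View pics/top0.png

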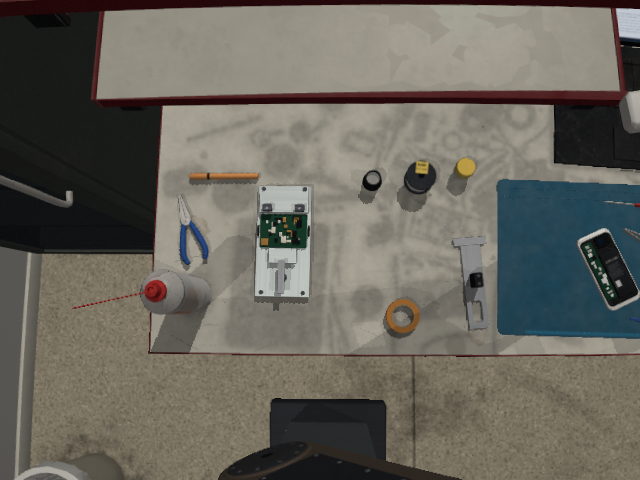

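Run:
```python
from h import *
p,d=shot("top"); X=cloud("top",d); np.save("X.npy",X)
z=X[...,2]; ok=d>0
print("bench z",np.median(z[(X[...,0]>400)&(X[...,0]<700)&ok]))
# grip top and strap
m=ok&(abs(X[...,0]-502)<130)&(abs(X[...,1]+275)<60)
g=m&(z>25)&(z<45); P=X[g]; print("grip top",len(P),P[:,:2].min(0),P[:,:2].max(0),P.mean(0)); 
r=cv2.minAreaRect(P[:,:2].astype(np.float32)); print(r)
s=m&(z>2.2)&(z<10); P=X[s]; print("strap",len(P),cv2.minAreaRect(P[:,:2].astype(np.float32)),P.min(0),P.max(0))
j=ok&(abs(X[...,0]-560)<140)&(abs(X[...,1]-75)<75)
b=j&(z>7); print("jig",cv2.minAreaRect(X[b][:,:2].astype(np.float32)))
h=j&(z>28); 
n,L,st,c=cv2.connectedComponentsWithStats(h.astype(np.uint8))
for i in range(1,n):
    if st[i,4]>15: Q=X[L==i]; print("hi",st[i,4],cv2.minAreaRect(Q[:,:2].astype(np.float32)),Q[:,2].mean())
u=cv2.resize(p[180:330,300:500] if 0 else p,(640,480))
```

```text
bench z -0.335349141873172
grip top 152 [ 490.31524091 -283.99694814] [ 516.96143929 -266.18973029] [ 503.15004242 -274.51625115   32.30077118]
((503.4273986816406, -275.2505798339844), (26.161174774169922, 16.63177490234375), 4.838710784912109)
strap 1406 ((503.56317138671875, -276.8715515136719), (254.56655883789062, 118.5062255859375), 1.634385585784912) [ 374.81694144 -334.7508433     2.20091113] [ 630.92043963 -215.5730519     9.046925  ]
jig ((586.0902709960938, 87.3094711303711), (127.22288513183594, 226.4540557861328), 89.2074203491211)
hi 64 ((634.0467529296875, 102.4371109008789), (11.23806381225586, 17.112428665161133), 0.9265921711921692) 31.662575625742996
hi 61 ((633.7157592773438, 43.40755844116211), (11.618823051452637, 14.845297813415527), 0.2538542151451111) 31.82658881365322
hi 231 ((507.9046630859375, 74.72988891601562), (12.077631950378418, 59.16045379638672), 88.3582763671875) 31.643259742328624
```

Run:
```python
from h import *
X=np.load("X.npy"); z=X[...,2]
def mid(lo,hi,zl,zh,yc,w,name):
    a=[]
    for x in np.arange(lo,hi,4.):
        m=(abs(X[...,0]-x)<2)&(abs(X[...,1]-yc)<w)&(z>zl)&(z<zh)
        y=X[...,1][m]
        if len(y)>3: a.append((x,y.min(),y.max()))
    a=np.array(a); c=(a[:,1]+a[:,2])/2; wd=a[:,2]-a[:,1]; k=abs(wd-np.median(wd))<3
    f=np.polyfit(a[k,0],c[k],1); print(name,"width",np.median(wd),k.sum(),"slope deg",np.degrees(np.arctan(f[0])),"line",f)
    return f
f=mid(515,560,2,8,-273,30,"strap tail part"); f=mid(430,560,2,8,-275,30,"strap"); print("y at 503.3",np.polyval(f,503.3))
f=mid(475,670,6,60,74,62,"jig"); print("y@568,634,508",np.polyval(f,[568,634,508]))
f=mid(480,536,28,40,74,20,"head"); 
j=(abs(X[...,0]-560)<140)&(abs(X[...,1]-74)<40)&(z>7);xs=X[...,0][j]
print("jig x ext",np.percentile(xs,[0,1,99,100]))
p=cv2.imread("pics/top0.png"); cv2.imwrite("pics/c1.png",np.hstack([cv2.resize(p[175:310,245:325],None,fx=4,fy=4),cv2.resize(p[210:345,440:500],None,fx=4,fy=4)]))
```

```text
strap tail part width 36.854777509800655 8 slope deg 2.76922139561816 line [ 4.83697006e-02 -2.98935644e+02]
strap width 37.13216673908738 17 slope deg 4.69237534219161 line [ 8.20809923e-02 -3.16281775e+02]
y at 503.3 -274.9704113434176
jig width 98.60062827830878 49 slope deg -0.8616164251648882 line [-1.50391772e-02  8.24240994e+01]
y@568,634,508 [73.88184677 72.88926108 74.78419741]
head width 10.780413670659648 14 slope deg -1.7236071286726014 line [-3.00916973e-02  9.00347793e+01]
jig x ext [472.24135362 475.29701768 674.0075313  676.66810283]
```

View pics/c1.png

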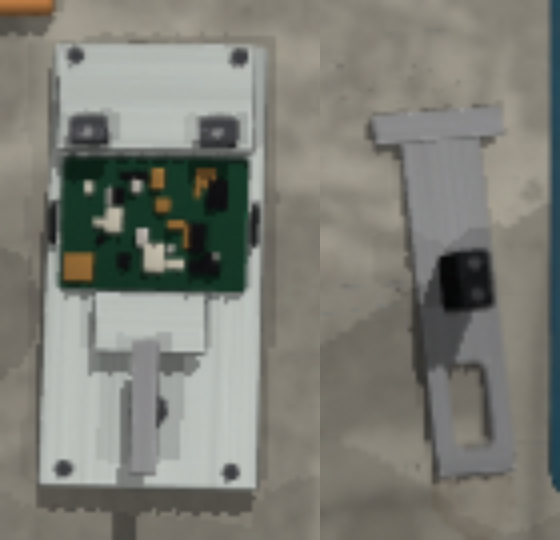

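Call:
arm_command(
  rows=[
    [[0.143,-0.0705,0.036],0],
    [[0.143,-0.0705,0.036],0],
    [[0.143,-0.0705,0.036],0],
    [[0.143,-0.0705,0.036],0],
    [[0.143,-0.0705,0.036],0],
  ],
  claw=0.6,
)

```text
t: 1.85
eef_pos: [374.1, -424.1, 169.5]
tcp_rot: [3.141, -0.0, 0.399]
ft_force: [0.6, -0.5, -1.1]
opening: 0.644
grip_force: 0.0
```

Call:
arm_command(
  rows=[
    [[0.143,-0.0705,0.036],0],
    [[0.143,-0.0705,0.036],0],
    [[0.143,-0.0705,0.036],0],
    [[0.143,-0.0705,0.036],0],
    [[0.143,-0.0705,0.036],0],
  ],
)

```text
t: 2.35
eef_pos: [504.7, -273.4, 124.4]
tcp_rot: [3.141, -0.0, 0.399]
ft_force: [0.5, 0.1, -0.6]
opening: 0.599
grip_force: 0.0
```

Call:
arm_command(
  rows=[
    [[0,0,0],0.0336],
    [[0,0,0],0.0336],
    [[0,0,0],0.0337],
    [[0,0,0],0],
    [[0,0,0],0],
  ],
)

```text
t: 2.85
eef_pos: [503.7, -274.8, 124.7]
tcp_rot: [3.141, -0.0, 0.085]
ft_force: [0.1, 0.1, -0.1]
opening: 0.599
grip_force: 0.0
```

Call:
arm_command(
  rows=[
    [[0,0,0.152],0],
    [[0,0,0.152],0],
    [[0,0,0.1],0],
    [[0,0,0.054],0],
    [[0,0,0],0],
  ],
)

```text
t: 3.35
eef_pos: [503.2, -274.5, 8.8]
tcp_rot: [-3.14, 0.002, 0.083]
ft_force: [-0.3, -0.3, -0.2]
opening: 0.599
grip_force: 0.0
```

Call:
arm_command(
  rows=[
    [[0,0,0],0],
    [[0,0,0],0],
    [[0,0,0],0],
    [[0,0,0],0],
    [[0,0,0],0],
  ],
  claw=0,
)

```text
t: 3.85
eef_pos: [503.9, -274.8, 10.6]
tcp_rot: [3.141, -0.001, 0.082]
ft_force: [0.2, -0.8, -0.1]
opening: 0.236
grip_force: 0.0
```

Call:
arm_command(
  rows=[
    [[0,0,0],0],
    [[0,0,0],0],
    [[0,0,0],0],
    [[0,0,-0.06],0],
    [[0,0,-0.1],0],
  ],
)

```text
t: 4.35
eef_pos: [502.9, -274.2, 49.1]
tcp_rot: [-3.139, 0.003, 0.082]
ft_force: [0.1, -0.3, -0.8]
opening: 0.17
grip_force: 30.0
```

Call:
arm_command(
  rows=[
    [[0,0,-0.16],0],
    [[0,0,-0.08],0],
    [[0,0,0],0],
    [[0,0,0],0],
    [[0,0,0],0],
  ],
)

```text
t: 4.85
eef_pos: [503.2, -274.3, 108.7]
tcp_rot: [-3.14, 0.002, 0.082]
ft_force: [0.0, -0.5, -1.9]
opening: 0.171
grip_force: 30.0
```

Call:
arm_command(
  rows=[
    [[0.0616,-0.1344,0],0],
    [[0.0616,-0.1344,0],0],
    [[0.0616,-0.1344,0],0],
    [[0.0616,-0.1344,0],0],
    [[0.0616,-0.1344,0],0],
  ],
)

```text
t: 5.35
eef_pos: [566.6, -99.5, 108.6]
tcp_rot: [-3.141, 0.002, 0.082]
ft_force: [0.7, -0.2, -2.5]
opening: 0.167
grip_force: 30.0
```

Call:
arm_command(
  rows=[
    [[0.0616,-0.1344,0],0],
    [[0.0616,-0.1344,0],0],
    [[0.0616,-0.1344,0],0],
    [[0.0616,-0.1344,0],0],
    [[0.0616,-0.1344,0],0.0309],
  ],
)

```text
t: 5.85
eef_pos: [629.6, 74.3, 108.4]
tcp_rot: [3.141, 0.002, -0.016]
ft_force: [0.3, -0.1, -2.4]
opening: 0.164
grip_force: 30.0
```

Call:
arm_command(
  rows=[
    [[0,0,0.08],0],
    [[0,0,0.08],0],
    [[0,0,0.04],0],
    [[0,0,0],0],
    [[0,0,0],0],
  ],
)

```text
t: 6.35
eef_pos: [629.8, 72.5, 60.0]
tcp_rot: [3.142, 0.001, -0.016]
ft_force: [0.1, 0.3, -1.7]
opening: 0.169
grip_force: 30.0
```

Run:
```python
from h import *
s=state(); print(s["t"],s["eef_pos"],s["tcp_rot"],s["ft_force"])
a,d=shot("top","t1"); b,_=shot("scene","s1")
cv2.imwrite("pics/c2.png",np.hstack([cv2.resize(a[150:310,220:350],(390,480)),cv2.resize(b[150:310,300:436] ,(408,480))]))
c=proj("scene",[567,74,30])[0];print(c)
```

```text
6.35 [629.81996794  72.45023522  59.99733254] [ 3.14150472e+00  5.04923061e-04 -1.56889100e-02] [ 0.05824772  0.32816002 -1.6751827 ]
[278.34161513 245.30602469]
```

Run:
```python
import cv2,numpy as np
a=cv2.imread("pics/t1.png");b=cv2.imread("pics/s1.png")
cv2.imwrite("pics/c3.png",np.hstack([cv2.resize(a[150:310,220:340],(360,480)),cv2.resize(b[160:320,210:350] ,(420,480))]))
```

```text
(no output)
```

View pics/c3.png

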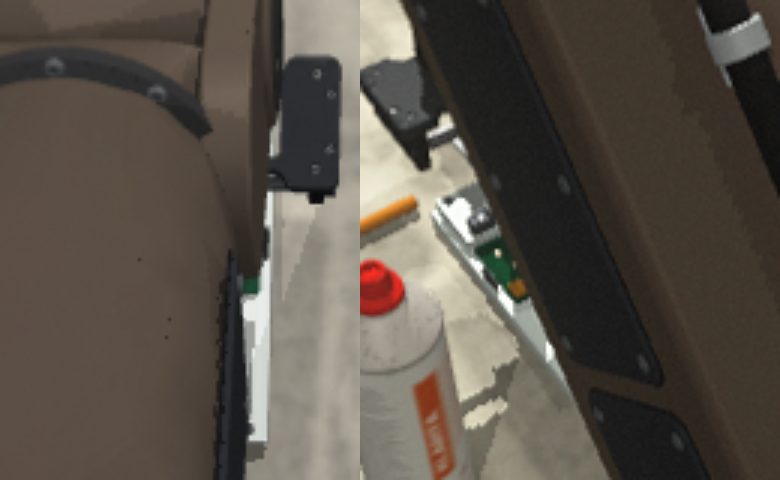

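Call:
arm_command(
  rows=[
    [[0,0,0.05],0],
    [[0,0,0.04],0],
    [[0,0,0.014],0],
    [[0,0,0],0],
    [[0,0,0],0],
  ],
)

```text
t: 6.95
eef_pos: [629.8, 72.7, 34.0]
tcp_rot: [3.142, 0.0, -0.015]
ft_force: [-0.0, -0.5, -0.4]
opening: 0.168
grip_force: 30.0
```

Call:
arm_command(
  rows=[
    [[0,0,0.002],0],
    [[0,0,0.002],0],
    [[0,0,0],0],
    [[0,0,0],0],
    [[0,0,0],0],
  ],
)

```text
t: 7.45
eef_pos: [629.8, 72.7, 33.2]
tcp_rot: [3.141, -0.0, -0.015]
ft_force: [-0.6, -0.8, -1.4]
opening: 0.169
grip_force: 30.0
```

Call:
arm_command(
  rows=[
    [[0,0,0.002],0],
    [[0,0,0.002],0],
    [[0,0,0],0],
    [[0,0,0],0],
    [[0,0,0],0],
  ],
)

```text
t: 7.95
eef_pos: [629.8, 72.7, 32.4]
tcp_rot: [3.142, -0.0, -0.015]
ft_force: [-1.5, -0.1, 5.7]
opening: 0.169
grip_force: 30.0
```

Call:
arm_command(
  rows=[
    [[0,0,-0.002],0],
    [[-0.012,0,0],0],
    [[-0.016,0,0],0],
    [[-0.016,0,0],0],
    [[0,0,0],0],
  ],
)

```text
t: 8.45
eef_pos: [618.0, 72.9, 32.5]
tcp_rot: [3.141, 0.001, -0.015]
ft_force: [-0.4, 0.1, -1.9]
opening: 0.166
grip_force: 30.0
```

Call:
arm_command(
  rows=[
    [[-0.016,0,0],0],
    [[-0.016,0,0],0],
    [[-0.012,0,0],0],
    [[-0.004,0,0],0],
    [[0,0,0],0],
  ],
)

```text
t: 8.95
eef_pos: [606.7, 73.1, 32.6]
tcp_rot: [3.141, -0.0, -0.015]
ft_force: [-0.5, -0.2, -2.0]
opening: 0.167
grip_force: 30.0
```

Call:
arm_command(
  rows=[
    [[-0.004,0,0],0],
    [[-0.004,0,0],0],
    [[0,0,0],0],
    [[0,0,0],0],
    [[0,0,0],0],
  ],
)

```text
t: 9.45
eef_pos: [604.8, 73.1, 32.6]
tcp_rot: [3.142, -0.0, -0.015]
ft_force: [-0.5, -0.1, -1.4]
opening: 0.167
grip_force: 30.0
```

Call:
arm_command(
  rows=[
    [[-0.004,0,0],0],
    [[-0.004,0,0],0],
    [[-0.002,0,0],0],
    [[0,0,0],0],
    [[0,0,0],0],
  ],
)

```text
t: 9.95
eef_pos: [602.3, 73.2, 32.6]
tcp_rot: [3.142, -0.0, -0.015]
ft_force: [0.5, 0.1, -0.7]
opening: 0.166
grip_force: 30.0
```

Call:
arm_command(
  rows=[
    [[-0.002,0,0],0],
    [[-0.002,0,0],0],
    [[-0.002,0,0],0],
    [[0,0,0],0],
    [[0,0,0],0],
  ],
)

```text
t: 10.45
eef_pos: [600.8, 73.2, 32.6]
tcp_rot: [3.142, -0.0, -0.015]
ft_force: [1.1, -0.1, -1.0]
opening: 0.166
grip_force: 30.0
```

Call:
arm_command(
  rows=[
    [[-0.002,0,0],0],
    [[-0.002,0,0],0],
    [[0,0,0],0],
    [[0,0,0],0],
    [[0,0,0],0],
  ],
)

```text
t: 10.95
eef_pos: [600.5, 73.1, 32.9]
tcp_rot: [3.142, -0.002, -0.015]
ft_force: [5.7, 0.2, -0.7]
opening: 0.168
grip_force: 30.0
```

Call:
arm_command(
  rows=[
    [[0.008,0,0],0],
    [[0,0,-0.008],0],
    [[-0.004,0,-0.012],0],
    [[-0.005,0,-0.012],0],
    [[0,0,0],0],
  ],
)

```text
t: 11.45
eef_pos: [598.8, 73.2, 40.7]
tcp_rot: [3.141, 0.001, -0.015]
ft_force: [-1.7, 0.0, -6.1]
opening: 0.168
grip_force: 30.0
```

Call:
arm_command(
  rows=[
    [[-0.006,0,-0.012],0],
    [[-0.006,0,-0.012],0],
    [[-0.006,0,-0.012],0],
    [[0,0,0],0],
    [[0,0,0],0],
  ],
)

```text
t: 11.95
eef_pos: [594.7, 73.3, 49.8]
tcp_rot: [3.141, 0.0, -0.015]
ft_force: [-2.5, 0.8, -4.2]
opening: 0.165
grip_force: 30.0
```

Call:
arm_command(
  rows=[
    [[-0.007,0,-0.012],0],
    [[-0.007,0,-0.012],0],
    [[-0.006,0,-0.01],0],
    [[0,0,0],0],
    [[0,0,0],0],
  ],
)

```text
t: 12.45
eef_pos: [589.8, 73.3, 58.2]
tcp_rot: [3.142, 0.0, -0.015]
ft_force: [-2.3, -0.5, -5.5]
opening: 0.167
grip_force: 30.0
```

Run:
```python
from h import *
s=state(); print(s["t"],s["eef_pos"],s["ft_force"],s["moment"])
a,d=shot("top","t2"); b,_=shot("scene","s2"); np.save("d2",d)
cv2.imwrite("pics/c4.png",np.hstack([cv2.resize(a[150:310,220:340],(360,480)),cv2.resize(b[160:320,210:350] ,(420,480))]))
```

```text
12.45 [589.83263534  73.31733532  58.24647015] [-2.27063817 -0.48554675 -5.46653261] [ 0.01654439  0.39382825 -0.02220614]
```

View pics/c4.png

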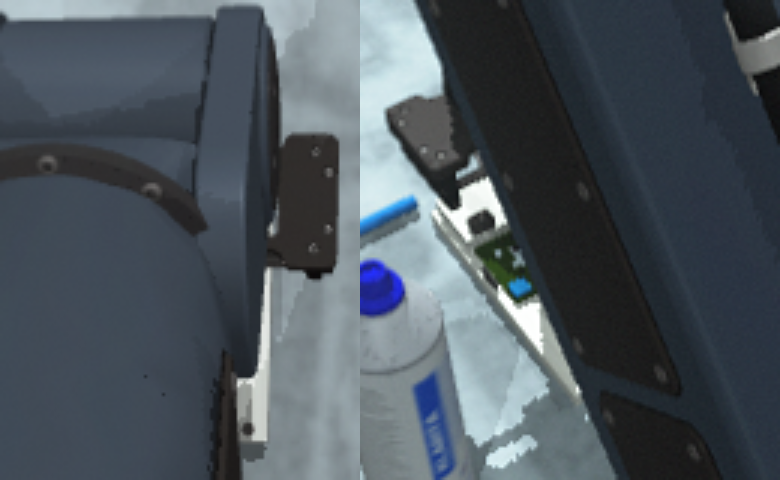

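Call:
arm_command(
  rows=[
    [[0.006,0,0.003],0],
    [[0.014,0,0],0],
    [[0.014,0,0],0],
    [[0,0,0],0],
    [[0,0,0],0],
  ],
)

```text
t: 13.05
eef_pos: [598.7, 73.2, 57.4]
tcp_rot: [3.142, -0.0, -0.015]
ft_force: [0.8, -0.2, -0.1]
opening: 0.168
grip_force: 30.0
```

Call:
arm_command(
  rows=[
    [[0.006,0,0],0],
    [[0.006,0,0],0],
    [[0.004,0,-0.004],0],
    [[0.006,0,-0.012],0],
    [[0,0,0],0],
  ],
)

```text
t: 13.55
eef_pos: [603.8, 73.1, 61.2]
tcp_rot: [3.141, 0.001, -0.015]
ft_force: [-0.1, 1.0, -5.9]
opening: 0.167
grip_force: 30.0
```

Call:
arm_command(
  rows=[
    [[0.008,0,0],0],
    [[0.008,0,0],0],
    [[0,0,0],0],
    [[0,0,0],0],
    [[0,0,0],0],
  ],
)

```text
t: 14.05
eef_pos: [608.1, 73.1, 61.5]
tcp_rot: [3.142, -0.0, -0.015]
ft_force: [0.2, 0.3, -1.8]
opening: 0.171
grip_force: 30.0
```

Call:
arm_command(
  rows=[
    [[0,0,-0.1],0],
    [[0,0.14,0],0],
    [[0,0.15,0],0],
    [[0,0.15,0],0],
    [[0,0,0],0],
  ],
)

```text
t: 14.55
eef_pos: [606.4, -40.7, 86.5]
tcp_rot: [3.141, -0.001, -0.019]
ft_force: [0.5, -0.2, -1.3]
opening: 0.167
grip_force: 30.0
```

Run:
```python
from h import *
s=state(); print(s["t"],s["eef_pos"],s["ft_force"],s["moment"])
e=s["eef_pos"]
a,d=shot("top","t3"); b,_=shot("scene","s3"); np.save("d3",d)
u=proj("top",e)[0].astype(int); v=proj("scene",e)[0].astype(int); print(u,v)
f=lambda p,c:cv2.resize(p[max(0,c[1]-70):,max(0,c[0]-75):][:160,:130],(390,480))
cv2.imwrite("pics/c5.png",np.hstack([f(a,u),f(b,v)])[:,:,::-1])
```

```text
14.55 [606.39489864 -40.67013094  86.53121343] [ 0.51873577 -0.2487745  -1.31420691] [ 0.0442575   0.09148301 -0.04830098]
[346 216] [312 193]
```

View pics/c5.png

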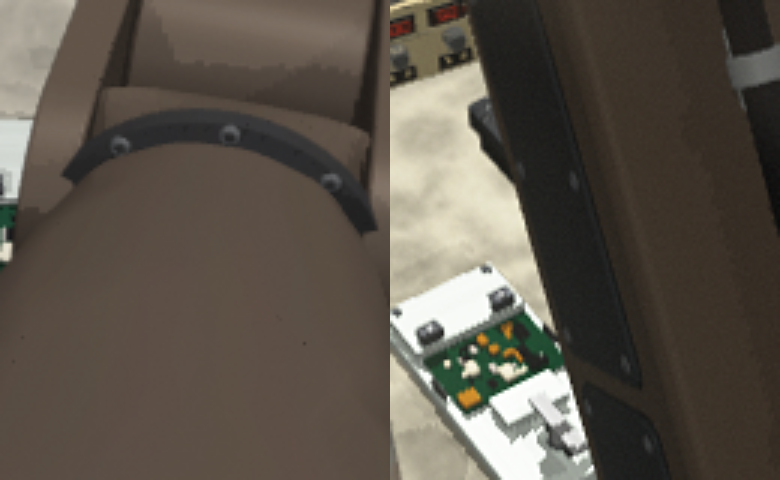

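Call:
arm_command(
  rows=[
    [[0,0,0.08],0],
    [[0,0,0.06],0],
    [[0,0,0.024],0],
    [[0,0,0],0],
    [[0,0,0],0],
  ],
)

```text
t: 15.15
eef_pos: [606.2, -36.5, 45.3]
tcp_rot: [3.142, 0.001, -0.015]
ft_force: [-0.5, 0.3, -2.1]
opening: 0.169
grip_force: 30.0
```

Call:
arm_command(
  rows=[
    [[0,0,0.004],0],
    [[0,0,0.004],0],
    [[0,0,0],0],
    [[0,0,0],0],
    [[0,0,0],0],
  ],
)

```text
t: 15.65
eef_pos: [606.7, -36.9, 43.8]
tcp_rot: [3.142, -0.001, -0.015]
ft_force: [1.3, 2.1, 5.8]
opening: 0.168
grip_force: 30.0
```

Call:
arm_command(
  rows=[
    [[0,0,-0.18],0],
    [[-0.104,-0.147,0],0],
    [[-0.104,-0.147,0],0],
    [[-0.104,-0.147,0],0],
    [[0,0,0],0],
  ],
)

```text
t: 16.15
eef_pos: [526.5, 77.6, 88.2]
tcp_rot: [3.142, 0.003, -0.012]
ft_force: [0.3, -0.8, -2.0]
opening: 0.168
grip_force: 30.0
```

Call:
arm_command(
  rows=[
    [[0,0,0],0],
    [[0,0,0.02],0],
    [[0,0,0],0],
    [[0,0,0],0],
    [[0,0,0],0],
  ],
)

```text
t: 16.65
eef_pos: [530.2, 73.9, 83.2]
tcp_rot: [3.141, 0.0, -0.016]
ft_force: [-0.3, 0.1, -1.5]
opening: 0.163
grip_force: 30.0
```

Call:
arm_command(
  rows=[
    [[0,-0.002,0.02],0],
    [[0,0,0.024],0],
    [[0,0,0.02],0],
    [[0,0,0],0],
    [[0,0,0],0],
  ],
)

```text
t: 17.15
eef_pos: [529.9, 75.0, 67.1]
tcp_rot: [3.141, 0.0, -0.015]
ft_force: [-0.5, 0.3, -1.5]
opening: 0.17
grip_force: 30.0
```

Call:
arm_command(
  rows=[
    [[0,0,0.012],0],
    [[0,0,0.011],0],
    [[0,0,0],0],
    [[0,0,0],0],
    [[0,0,0],0],
  ],
)

```text
t: 17.65
eef_pos: [530.1, 75.0, 61.7]
tcp_rot: [3.142, -0.0, -0.015]
ft_force: [-0.3, -0.4, -0.9]
opening: 0.166
grip_force: 30.0
```

Call:
arm_command(
  rows=[
    [[0.016,0.001,0],0],
    [[0.016,0.001,0],0],
    [[0.016,0,0],0],
    [[0.012,0,0],0],
    [[0,0,0],0],
  ],
)

```text
t: 18.15
eef_pos: [545.5, 74.2, 61.6]
tcp_rot: [3.142, -0.0, -0.015]
ft_force: [0.2, -0.4, -1.3]
opening: 0.166
grip_force: 30.0
```

Call:
arm_command(
  rows=[
    [[0.012,0,0],0],
    [[0.012,0,0],0],
    [[0.008,0,0],0],
    [[0,0,0],0],
    [[0,0,0],0],
  ],
)

```text
t: 18.65
eef_pos: [553.0, 74.2, 61.6]
tcp_rot: [3.141, 0.0, -0.015]
ft_force: [-0.7, -0.1, -1.7]
opening: 0.166
grip_force: 30.0
```

Call:
arm_command(
  rows=[
    [[0.006,0,0],0],
    [[0.006,0,0],0],
    [[0,0,0],0],
    [[0,0,0],0],
    [[0,0,0],0],
  ],
)

```text
t: 19.15
eef_pos: [556.0, 74.1, 61.6]
tcp_rot: [3.142, 0.0, -0.015]
ft_force: [-0.2, 0.1, -0.3]
opening: 0.165
grip_force: 30.0
```

Call:
arm_command(
  rows=[
    [[0.004,0,0],0],
    [[0.004,0,0],0],
    [[0,0,0],0],
    [[0,0,0],0],
    [[0,0,0],0],
  ],
)

```text
t: 19.65
eef_pos: [558.0, 74.1, 61.6]
tcp_rot: [3.141, 0.0, -0.015]
ft_force: [-0.0, -0.2, -0.4]
opening: 0.168
grip_force: 30.0
```

Call:
arm_command(
  rows=[
    [[0.004,0,0],0],
    [[0.003,0,0],0],
    [[0,0,0],0],
    [[0,0,0],0],
    [[0,0,0],0],
  ],
)

```text
t: 20.15
eef_pos: [559.7, 74.0, 61.6]
tcp_rot: [3.141, 0.0, -0.015]
ft_force: [-0.4, 0.3, -1.7]
opening: 0.168
grip_force: 30.0
```

Call:
arm_command(
  rows=[
    [[0.004,0,0],0],
    [[0.003,0,0],0],
    [[0,0,0],0],
    [[0,0,0],0],
    [[0,0,0],0],
  ],
)

```text
t: 20.65
eef_pos: [560.4, 74.0, 61.2]
tcp_rot: [3.141, 0.003, -0.015]
ft_force: [-5.5, 0.5, -1.4]
opening: 0.166
grip_force: 30.0
```

Call:
arm_command(
  rows=[
    [[0.01,0,0.0104],0],
    [[0.01,0,0.0104],0],
    [[0,0,0],0],
    [[0,0,0],0],
    [[0,0,0],0],
  ],
)

```text
t: 21.15
eef_pos: [565.7, 74.0, 56.2]
tcp_rot: [3.141, 0.002, -0.015]
ft_force: [-5.7, 0.8, -1.1]
opening: 0.167
grip_force: 30.0
```

Call:
arm_command(
  rows=[
    [[0.009,0,0.011],0],
    [[0.009,0,0.011],0],
    [[0,0,0],0],
    [[0,0,0],0],
    [[0,0,0],0],
  ],
)

```text
t: 21.65
eef_pos: [570.5, 73.9, 50.8]
tcp_rot: [3.141, 0.001, -0.015]
ft_force: [-5.0, 0.2, -0.6]
opening: 0.164
grip_force: 30.0
```

Call:
arm_command(
  rows=[
    [[0.0076,0,0.0116],0],
    [[0.0076,0,0.0116],0],
    [[0,0,0],0],
    [[0,0,0],0],
    [[0,0,0],0],
  ],
)

```text
t: 22.15
eef_pos: [574.6, 73.8, 45.1]
tcp_rot: [3.141, 0.0, -0.015]
ft_force: [-6.3, 0.9, -1.3]
opening: 0.162
grip_force: 30.0
```

Call:
arm_command(
  rows=[
    [[0.006,0,0.01],0],
    [[0.005,0,0.01],0],
    [[0,0,0],0],
    [[0,0,0],0],
    [[0,0,0],0],
  ],
)

```text
t: 22.65
eef_pos: [577.5, 73.8, 40.2]
tcp_rot: [3.141, -0.0, -0.015]
ft_force: [-4.9, 0.5, -2.1]
opening: 0.168
grip_force: 30.0
```

Call:
arm_command(
  rows=[
    [[0.001,0,0.004],0],
    [[0.001,0,0.004],0],
    [[0,0,0],0],
    [[0,0,0],0],
    [[0,0,0],0],
  ],
)

```text
t: 23.15
eef_pos: [578.0, 73.7, 38.2]
tcp_rot: [3.141, 0.0, -0.015]
ft_force: [-5.4, 0.3, 1.3]
opening: 0.167
grip_force: 30.0
```

Call:
arm_command(
  rows=[
    [[0,0,0.003],0],
    [[0,0,0.003],0],
    [[0,0,0],0],
    [[0,0,0],0],
    [[0,0,0],0],
  ],
)

```text
t: 23.65
eef_pos: [578.4, 73.8, 37.0]
tcp_rot: [3.142, -0.001, -0.015]
ft_force: [-4.4, -0.0, 6.2]
opening: 0.168
grip_force: 30.0
```

Call:
arm_command(
  rows=[
    [[0,0,0.003],0],
    [[0,0,0],0],
    [[0,0,0],0],
    [[0,0,0],0],
    [[0,0,0],0],
  ],
)

```text
t: 24.15
eef_pos: [578.9, 73.8, 36.5]
tcp_rot: [3.142, -0.002, -0.015]
ft_force: [-3.2, -0.6, 7.6]
opening: 0.168
grip_force: 30.0
```

Call:
arm_command(
  rows=[
    [[0,0,0],0],
    [[0,0,0],0],
    [[0,0,0],0],
    [[0,0,0],0],
    [[0,0,-0.04],0],
  ],
  claw=0.35,
)

```text
t: 24.65
eef_pos: [577.6, 73.7, 45.2]
tcp_rot: [3.141, 0.002, -0.015]
ft_force: [-0.5, 0.1, -0.1]
opening: 0.346
grip_force: 0.0
```

Call:
arm_command(
  rows=[
    [[0,0,-0.16],0],
    [[0,0.14,-0.12],0],
    [[0,0.2,0],0],
    [[0,0.2,0],0],
    [[0,0.2,0],0],
  ],
)

```text
t: 25.15
eef_pos: [575.2, -112.9, 117.1]
tcp_rot: [3.141, -0.001, -0.015]
ft_force: [1.2, 0.6, -0.1]
opening: 0.349
grip_force: 0.0
```

```bash
cat > m.py <<'E'
from h import *
s=state(); print(s["t"],s["eef_pos"])
a,d=shot("top","t_%d"%(s["t"]*100)); b,_=shot("scene"); X=cloud("top",d); np.save("X2",X)
k=cv2.imread
u=np.hstack([cv2.resize(a[175:310,225:325],(400,540)),cv2.resize(b[165:300,225:325],(400,540))])
cv2.imwrite("pics/m_%d.png"%(s["t"]*100),u[:,:,::-1])
z=X[...,2];ax=np.radians(179.14);J=X-[567.7,73.9,0]
jx=J[...,0]*np.cos(ax)+J[...,1]*np.sin(ax); jy=-J[...,0]*np.sin(ax)+J[...,1]*np.cos(ax)
m=(abs(jx)<110)&(abs(jy)<50)
g=m&(z>45); print("grip top n",g.sum(),"jx",jx[g].min(),jx[g].max(),"jy",jy[g].min(),jy[g].max(),"z",z[g].mean())
for lo in range(-104,90,8):
    q=m&(jx>lo)&(jx<lo+8)&(abs(jy)<18)&(abs(jy)>9); print(lo+4,q.sum(),np.median(z[q]).round(1),end=" | ")
E
python3 m.py; ls pics
```

```text
25.15 [ 575.21260226 -112.92977141  117.0616113 ]
grip top n 140 jx -22.22355717560312 3.7670150920648435 jy -6.510873000638472 8.479804933390714 z 54.12809367022427
-100 45 20.6 | -92 36 21.3 | -84 44 24.8 | -76 39 24.8 | -68 40 24.7 | -60 45 24.9 | -52 37 24.9 | -44 38 25.3 | -36 42 24.7 | -28 43 24.6 | -20 38 24.7 | -12 40 24.4 | -4 34 24.4 | 4 42 24.1 | 12 41 24.7 | 20 40 24.3 | 28 47 24.5 | 36 45 25.0 | 44 53 24.2 | 52 44 25.0 | 60 43 24.7 | 68 40 24.7 | 76 48 22.9 | 84 40 10.9 | 92 51 9.3 | c1.png
c2.png
c3.png
c4.png
c5.png
m_2515.png
s1.png
s2.png
s3.png
scene0.png
t1.png
t2.png
t3.png
t_2515.png
top0.png
```

Call:
arm_command(
  rows=[
    [[0,-0.2,0],0],
    [[0,-0.2,0],0],
    [[0,-0.2,0],0],
    [[0,-0.14,0],0],
    [[0,0,0],0],
  ],
)

```text
t: 25.75
eef_pos: [577.7, 78.2, 116.5]
tcp_rot: [-3.141, -0.001, -0.011]
ft_force: [-0.1, -0.9, -0.0]
opening: 0.352
grip_force: 0.0
```

Call:
arm_command(
  rows=[
    [[0,0,0.14],0],
    [[0,0,0.12],0],
    [[0,0,0.05],0],
    [[0,0,0],0],
    [[0,0,0],0],
  ],
)

```text
t: 26.25
eef_pos: [578.6, 73.6, 39.3]
tcp_rot: [3.142, -0.001, -0.016]
ft_force: [0.1, 0.6, 0.7]
opening: 0.35
grip_force: 0.0
```

Call:
arm_command(
  rows=[
    [[-0.005,0,0.01],0],
    [[0,0,0],0],
    [[0,0,0],0],
    [[0,0,0],0],
    [[0,0,0],0],
  ],
  claw=0,
)

```text
t: 26.75
eef_pos: [577.1, 73.7, 36.6]
tcp_rot: [3.141, -0.001, -0.015]
ft_force: [-1.9, -0.7, 6.5]
opening: 0.165
grip_force: 30.0
```

Call:
arm_command(
  rows=[
    [[-0.008,0,0],0],
    [[-0.008,0,0],0],
    [[-0.008,0,0],0],
    [[-0.004,0,0],0],
    [[0,0,0],0],
  ],
)

```text
t: 27.25
eef_pos: [570.9, 73.9, 36.6]
tcp_rot: [-3.142, -0.003, -0.015]
ft_force: [2.8, -0.5, 5.8]
opening: 0.164
grip_force: 30.0
```

Call:
arm_command(
  rows=[
    [[0,0,-0.002],0],
    [[-0.004,0,0],0],
    [[-0.004,0,0],0],
    [[0,0,0],0],
    [[0,0,0],0],
  ],
)

```text
t: 27.75
eef_pos: [568.6, 73.9, 36.6]
tcp_rot: [3.142, -0.002, -0.015]
ft_force: [4.7, -0.6, 2.3]
opening: 0.163
grip_force: 30.0
```

Call:
arm_command(
  rows=[
    [[-0.003,0,0],0],
    [[-0.003,0,0],0],
    [[0,0,0],0],
    [[0,0,0],0],
    [[0,0,0],0],
  ],
)

```text
t: 28.25
eef_pos: [568.6, 73.9, 36.6]
tcp_rot: [-3.142, -0.005, -0.015]
ft_force: [12.5, -0.4, -2.9]
opening: 0.164
grip_force: 30.0
```

Call:
arm_command(
  rows=[
    [[0.004,0,0],0],
    [[0,0,0],0],
    [[0,0,0],0],
    [[0,0,0],0],
    [[0,0,0],0],
  ],
)

```text
t: 28.75
eef_pos: [568.6, 73.9, 36.6]
tcp_rot: [3.142, -0.003, -0.015]
ft_force: [7.6, -0.2, 0.5]
opening: 0.163
grip_force: 30.0
```

Call:
arm_command(
  rows=[
    [[0,0,0],0],
    [[0,0,0],0],
    [[0,0,0],0],
    [[0,0,0],0],
    [[0,0,-0.04],0],
  ],
  claw=0.35,
)

```text
t: 29.25
eef_pos: [566.5, 73.9, 45.7]
tcp_rot: [3.141, 0.003, -0.015]
ft_force: [-0.5, 0.3, 0.0]
opening: 0.352
grip_force: 0.0
```

Call:
arm_command(
  rows=[
    [[0,0,-0.16],0],
    [[0,0.14,-0.12],0],
    [[0,0.2,0],0],
    [[0,0.2,0],0],
    [[0,0.2,0],0],
  ],
)

```text
t: 29.75
eef_pos: [564.3, -112.7, 117.6]
tcp_rot: [3.141, -0.001, -0.015]
ft_force: [1.9, 0.4, 0.2]
opening: 0.351
grip_force: 0.0
```

```bash
python3 m.py; ls pics/m*
```

```text
29.75 [ 564.27570415 -112.72689162  117.57746856]
grip top n 137 jx -13.416246090392034 11.849583229886814 jy -7.766470651890296 8.674827727617417 z 54.66332445826163
-100 44 20.9 | -92 38 20.7 | -84 40 22.1 | -76 41 24.9 | -68 37 24.7 | -60 45 24.8 | -52 40 24.5 | -44 36 24.7 | -36 43 25.3 | -28 43 24.9 | -20 43 24.5 | -12 41 25.5 | -4 34 24.3 | 4 36 24.4 | 12 44 25.1 | 20 40 24.2 | 28 47 24.7 | 36 43 24.3 | 44 51 24.7 | 52 46 24.1 | 60 39 24.8 | 68 37 24.8 | 76 42 24.7 | 84 44 24.0 | 92 50 10.5 | pics/m_2515.png
pics/m_2975.png
```

View pics/m_2975.png

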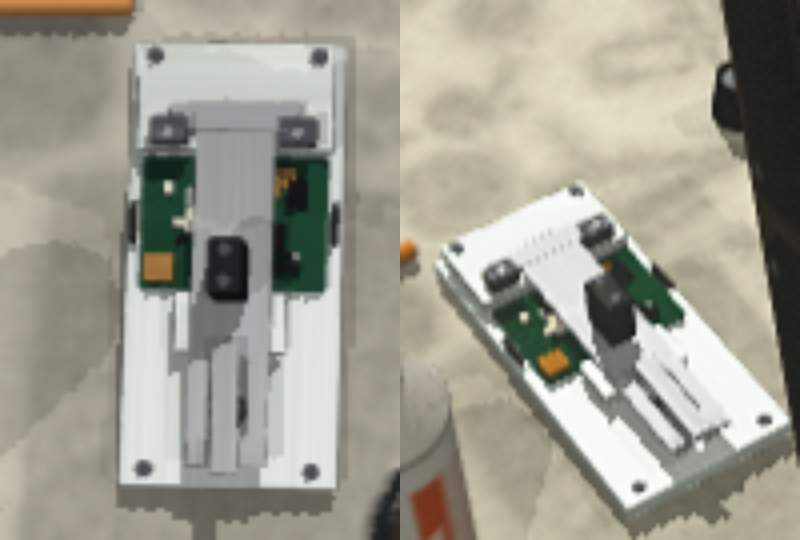

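The plate lies level. Its ears are under the keepers at (168,128) and (298,130) in the left crop, and the eye is round the stud near (225,415).

```bash
python3 -c "
from cell import env; print(env.job_done())"
```

```text
the job is handed in; nothing more can be done
None
```

The job is handed in: the plate is hooked on the stud, lying level with both ears under the keepers and against their stops, and released at about 30 s, with the most force felt at the wrist 12.5 N. The verdict was not reported back.

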